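# Shut a phone into the RF shield box until the latch catches

### The job

Get the phone ready for its radio test: lay it flat, screen up, in the foam nest of the open shield box and let go of it, then swing the lid down onto its gasket and press it down, without forcing it, until the spring latch catches and the lid stays shut by itself when you let go. Leave the other things on the bench where they are.

Things in the scene. Friction and masses are not known exactly. Their poses are not given: they have to be found in the camera images.
- phone: The phone: black slab, rounded corners, glossy dark screen on top, 60 (its x) x 124 (its y) x 10 mm, 0.10 to 0.19 kg, lying screen up on the blue mat (mat top at z = 0.003). Origin: centre of its underside, z up. Grip it across the 60 mm at mid-length; either way round is right in the nest. Set it down: a fall of more than 15 mm damages it.
- box: RF shield box, bare aluminium, 260 (its x) x 210 (its y) mm, fixed to the bench. Origin: centre of its underside, on the mat, z up. Rim of the 12 mm walls 74 mm up; a black rubber gasket round the rim rises to 92 mm at the latch side. Black-lined inside, floor 30 mm up. Lid hinged along its +y side, latch outside its -y wall. The robot must put no more than 30 N on box, lid or latch: they bend.
- nest (a point): Middle of the foam nest, on the box floor, axes as the box: place for the centre of the phone's underside, its 124 mm along the box's y. Two end walls and four side stubs of grey foam, 12 mm high, 3 mm play on each side of the phone; the nest's long sides are open over the middle 86 mm, with over 80 mm of free floor beside the phone for the fingers.
- latch (a point): Tip of the latch bolt, nominal: fixed on the box, middle of the -y side. Steel bracket, brass bolt, black pull knob, 40 (x) x 80 mm (y, outwards), top up to 26 mm above this point. The bolt's bevelled nose is pushed aside by the lid's striker bar and springs back over it. The bracket, in slots, really sits up to 3.5 mm higher or lower, box by box: how far down the lid catches must be felt.
- lid (a joint): Lid angle in rad: 0 = metal on the rim (not reached), 1.57 = upright, stop at 1.85 (leaning out to the box's +y). Starts at 1.60 to 1.80. The damped, stiff hinge holds it where left above about 1.1; lower, it sinks by itself and rests, not latched, on gasket or bolt at 0.048 to 0.095. Latched it stays at 0.008 to 0.043, held by nothing else.
- lid_edge (a point): Middle of the lid's free edge, on its outer (upper) face. Axes as the lid, equal to the box's when shut: x along the edge, y to the hinge, z out of the outer face. The lid is a flat aluminium slab 260 (x) x 210 x 24 mm, 0.4 kg; its outer face runs 210 mm from here along +y. A steel striker loop sticks out 12 mm beyond this edge.
- lid_hinge (a point): Middle of the lid's hinge line, which runs along the box's x: 109 mm to +y of the box's origin and 78 mm above it. The lid's inner face lies in the plane through this line; lid_edge is 214 mm from it along the lid and 24 mm outwards. When the lid is open its outer face looks to the box's +y.
- lid_press (a point): Where to press: outer face, 35 mm in from the middle of the free edge (179 mm from the hinge line), axes as the lid. Pressed here, gasket and bolt push back; the latch catches at 3 to 16 N, different for each box, and the push is felt to drop. About 1 mm further down, at 10 to 20 N, the striker meets a solid stop and the force climbs steeply.
- screwdriver: Bystander: black-handled screwdriver, 150 mm long, lying along its x; origin under its middle.
- flux_jar: Bystander: small amber glass jar, 42 mm across, 45 mm high; origin under its middle.
- parts_tray: Bystander: flat white parts tray with compartments, 100 x 140 x 22 mm; origin under its middle.
- solder_reel: Bystander: grey reel, 56 mm across, 32 mm high, standing on its flange; origin under its middle.
- multimeter: Bystander: dark grey multimeter, 160 x 76 x 40 mm; origin under its middle.
- brush: Bystander: black cleaning brush, 150 mm long, lying along its x; origin under its middle.
- dish: Bystander: steel dish, 66 mm across, 22 mm high; origin under its middle.
Not all that is in view belongs to the job. Of the things shaped like the phone, the black one is meant.

How it is judged:
On the way, in this order (a step that is already met when the one before it is completed fails the run):
1. the phone lies in the nest, let go, with the lid still open (horizontal distance between phone and nest below 0.006 m and z of phone in the frame of nest between -0.004 and 0.004 m and angle between phone's own z axis and vertical below 0.06 rad and angle between the y axis of phone and the y axis of box, either way round below 0.12 rad and contact force between the fingers and phone below 0.2 N and value of joint lid above 1 rad), for 0.2 s.
2. the lid is swung down onto its gasket or the bolt's nose (value of joint lid below 0.1 rad), for 0.1 s.
At the end, for the whole second after the job is handed in: Lid caught by the latch, shut by itself and at rest (lid angle below 0.046 rad; uncaught it rests above 0.048); phone in the nest, screen up: centre within 6 mm of the nest's middle, underside within 4 mm of its floor, flat to 0.06 rad, lengthwise to 0.12 rad (horizontal distance between phone and nest below 0.006 m and z of phone in the frame of nest between -0.004 and 0.004 m and angle between phone's own z axis and vertical below 0.06 rad and angle between the y axis of phone and the y axis of box, either way round below 0.12 rad and value of joint lid below 0.046 rad and velocity of joint lid between -0.05 and 0.05 rad/s); the robot touches nothing.
It fails at once if the robot pushes on the box, lid or latch with more than 30 N (contact force between any of the fingers, the arm and box above 30 N).
It fails at once if the phone is dropped: not held, it moves faster than 0.6 m/s (a fall of about 20 mm) (contact force between the fingers and phone below 0.1 N and linear speed of phone above 0.6 m/s).
It fails at once if one of the bystanders (screwdriver, flux jar, parts tray, reel, multimeter, brush, dish) is moved more than 30 mm (distance of any of screwdriver, flux_jar, parts_tray, solder_reel, multimeter, brush, dish from where it was at the start of the episode above 0.03 m).
It also fails if it takes over 72 s, if anything falls off the work surface, if the arm or the gripper's body presses on something with over 40 N, if the wrist force passes 120 N, or if a joint passes its speed limit or range.

### The arm

A 6-joint arm with a two-finger parallel gripper is mounted at the origin on the work surface. World frame = base frame: x ahead of the robot, y to its left, z up, the work surface at z = 0. Lengths are in m, angles in rad, forces in N, time in s.
With the tool pointing down it reaches from about 0.325 to 0.775 m from the base axis. Payload 5.5 kg.
Tool frame: the origin (TCP) lies midway between the tips of the shut fingers; the grasp point (between the pads) lies 19 mm behind it; z points along the fingers, y is the line along which they close (so a half turn about z gives the same grasp; the last joint's range is limited). The gripper opens to 88 mm and grips with 3 to 60 N. Pads are 20 mm wide; open, the fingers measure 115 mm over their backs; the gripper's body (75 mm by 178 mm) begins 61 mm behind the grasp point.
Start: joints at [-1.217, 0.091, 1.231, -0, 1.82, -0.057], TCP at [0.24, -0.55, 0.223] pointing down, gripper open.
Joint ranges: [-2.87, 2.87], [-0.86, 2.18], [0.17, 2.46], [-1.51, 4.65], [0.06, 2.69], [-2.65, 2.65]. Speed limits (rad/s): [2.57, 2.57, 3.01, 3.14, 3.14, 3.14].

### API

Orientations are given as a unit quaternion [x, y, z, w].
In Python, from plant import r gives the robot as it stands.
- The arm moves only by the tool drive_tool, never from a script. Its argument "plan" is a list of rows, each an object of numbers: "rx", "ry", "rz": the turn, a rotation vector about the world's x, y, z in rad; "dx", "dy", "dz": the shift along the world's x, y, z in m; "jaw": the closure, from 0 (fully open) to 1 (shut). In form: [{"rx": .., "ry": .., "rz": .., "dx": .., "dy": .., "dz": .., "jaw": ..}, ...]. A call has 1 to 12 rows; each row is the pose to reach, as a shift and turn from the pose commanded when the call began; what a row does not reach only later rows make up. A row lasts 1/8 s, in which the tool goes at most 62.5 mm and 10.7 degrees, less where a joint would pass 70% of its speed; a pose out of reach is approached as far as the arm can. A call with a gripper value outside its range is refused whole. The fingers move at their own pace and stop on an object; "grip_force" is the grip in N (left out, the last holds). Time passes only in rows, so rows that repeat a pose let the fingers close. It gives the time, the measured TCP pose, the force, the opening and the grip force at its end, in the units of the state.
- r.state(): the state, without advancing time (a new reading comes with each control period).
- r.grab_frame(name): name is "scene" or "top" or "wrist"; returns the picture (400x640x3 uint8, red, green, blue); there is no depth.
- r.camera_info(name): a dict with "fov_y" (degrees; the focal length in pixels is half the picture's height over the tangent of half this angle, whatever the lens; pixels are square), "cx", "cy" (the principal point, pixels), "R" (3x3) and "t" (3): a world point X has camera coordinates R X + t. Camera axes: x right, y down, z forward; pixel columns grow to the right and rows downward; lengths in m; the calibration is good to about 2 mm. A picture is of the moment at which its call begins: read the wrist's pose just before it. camera_info takes no time and is no camera call; for the wrist camera it gives the pose at the moment of the call.
- r.hand_in(): hands the job in; it is judged then, once.
Trained networks look in the newest picture that a camera, given by its name, has taken for a name from the list of things; names that differ only in an ending like _2 or _b are one class to them, and where a whole thing is asked for, a point or a joint stands for the part that bears it (a point fixed in the world has none). Each returns a list of dicts, best first, with "score" (0 to 1); they miss things now and then, are a little off and sometimes report something else, mostly with a low value. They report only what shows in the picture. A call takes as long as a camera call. They do not tell look-alikes from the thing itself.
- r.cut_out(label, camera): "mask" (400x640 bool, what is visible of it) and "point" ([row, column] in pixels, amid what is visible of it).
- r.pinpoint(label, camera): "point" ([row, column] in pixels: a listed point, or the origin of a listed thing).
The state is a dict: "time": time; "qpos": joint angles; "qvel": joint speeds; "tau": joint torques, N m; "tcp_pos": TCP position; "orientation": TCP orientation; "contact_force": force on the tool from outside, world axes, zero at the start; "ft_torque": the same for the moment, N m; "finger_gap": finger opening in m; "gripper_force": force on a finger pad.
Only numpy, scipy, OpenCV 4.12 (cv2) and the standard library are available. Lean on these libraries where they do the work, as an engineer would, in place of code of your own. Each camera call takes 0.05 s, during which the arm holds its last target. There are 200 camera calls.

## Working session

There is one attempt and no reset: what is moved stays moved. The work goes in short steps, Python scripts to look and compute and a tool call to move; the robot and the scene stay as the last step left them, time stands still between calls to the robot, and variables do not carry over. Pictures are saved under pics/ and viewed, at most 10 in all, crops included, and the job is handed in when it is done.

Besides the shell and the picture viewer there is one more tool, called after "Request:" in YAML: its name, and indented under it one key for each argument. drive_tool: Moves the arm, as the interface text tells. Its arguments: {"type":"object","properties":{"plan":{"type":"array"},"grip_force":{"type":"number"}},"required":["plan"]}

```bash
mkdir -p pics; ls; cat > h.py <<'E'
import numpy as np, cv2
from plant import r
def K(n):
    c=r.camera_info(n); f=200/np.tan(np.radians(c["fov_y"])/2)
    return f,c["cx"],c["cy"],np.array(c["R"]),np.array(c["t"])
def ray(n,p,z,k=None):
    f,cx,cy,R,t=k or K(n); d=R.T@np.array([(p[1]-cx)/f,(p[0]-cy)/f,1]); o=-R.T@t
    return o+d*(z-o[2])/d[2]
def proj(n,X,k=None):
    f,cx,cy,R,t=k or K(n); c=R@np.array(X)+t; return [cy+f*c[1]/c[2],cx+f*c[0]/c[2]]
def save(n,fn): 
    im=r.grab_frame(n); cv2.imwrite("pics/"+fn,im[:,:,::-1]); return im
E
python3 - <<'E'
from h import *
a=r.grab_frame("scene");b=r.grab_frame("top")
cv2.imwrite("pics/s1.png",a[:,:,::-1]);cv2.imwrite("pics/t1.png",b[:,:,::-1])
for n in("scene","top"):
    k=K(n);print(n,k[0],(-k[3].T@k[4]).round(3),k[3].round(2).tolist())
    for l in("phone","box","nest","latch","lid_edge","lid_hinge","lid_press"):
        try: print(l,[(np.round(d["point"],1).tolist(),round(d["score"],2)) for d in r.pinpoint(l,n)][:4])
        except Exception as e: print(l,e)
print(r.state())
E
```

```text
pics
scene 428.7227022794998 [ 1.377 -0.644  0.905] [[0.55, 0.83, 0.02], [0.53, -0.33, -0.78], [-0.65, 0.44, -0.62]]
phone [([210.6, 255.0], 0.71), ([242.6, 281.1], 0.6)]
box [([189.6, 365.7], 0.88)]
nest [([183.7, 363.8], 0.57)]
latch [([175.0, 336.1], 0.62)]
lid_edge []
lid_hinge [([164.0, 393.7], 0.79)]
lid_press [([113.3, 416.3], 0.7)]
top 409.93834202760746 [ 0.364 -0.086  1.198] [[-0.02, -1.0, -0.02], [-0.99, 0.02, -0.14], [0.14, 0.01, -0.99]]
phone [([251.5, 381.4], 0.62), ([188.2, 376.9], 0.61)]
box [([221.7, 249.0], 0.79), ([207.2, 212.9], 0.49)]
nest [([214.2, 251.3], 0.85), ([193.2, 172.4], 0.67)]
latch [([222.4, 287.8], 0.75)]
lid_edge [([185.9, 164.4], 0.94)]
lid_hinge [([207.3, 211.8], 0.73)]
lid_press [([196.6, 172.5], 0.9), ([216.7, 252.1], 0.2)]
{'time': 0.8, 'qpos': array([-1.21667022e+00,  9.10605212e-02,  1.23069743e+00, -3.79225758e-05,
        1.81980149e+00, -5.67039091e-02]), 'qvel': array([-0.00061963,  0.00084246, -0.00025165, -0.00065522,  0.00070722,
       -0.0011806 ]), 'tau': array([-3.40803135e-04, -4.46148026e+01, -4.06481016e+01,  6.95054093e-02,
        1.93495170e-02, -5.63803404e-07]), 'tcp_pos': array([ 0.23961036, -0.55009053,  0.22265632]), 'orientation': array([ 9.78977371e-01,  2.03968887e-01, -1.57133230e-05,  1.91444791e-05]), 'contact_force': array([-0.61934438, -0.91574765, -0.49679331]), 'ft_torque': array([-0.01470744, -0.00962176,  0.01290373]), 'gripper_force': 0.0, 'finger_gap': 0.0878134451712263}
```

View pics/s1.png

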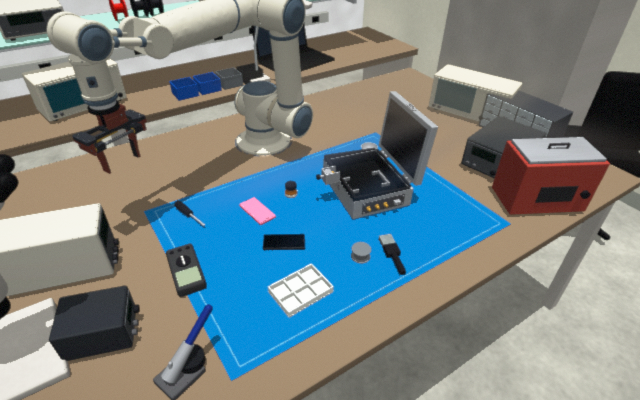

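View pics/t1.png

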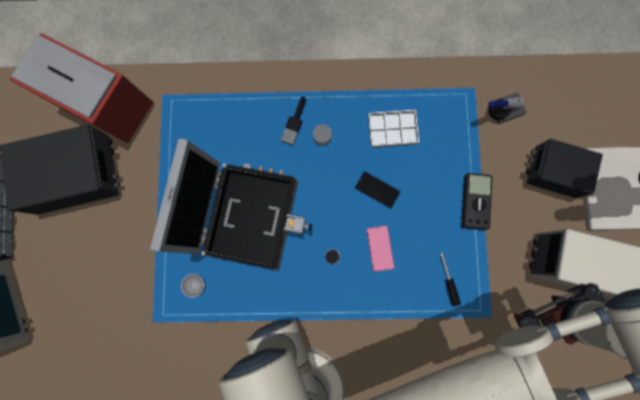

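The top picture shows the box with its latch facing world -y and its lid leaning towards +y. Phone-shaped candidates in the top view:
- black slab at (188,377)
- pink slab at (250,381)
- multimeter at (200,477)

The black slab fits the description. I'll check it in a close crop and measure.

```bash
python3 - <<'E'
from h import *
im=r.grab_frame("top"); k=K("top")
cv2.imwrite("pics/c1.png",cv2.resize(im[140:280,150:440,::-1],None,fx=2.7,fy=2.7,interpolation=cv2.INTER_CUBIC))
for d in r.cut_out("phone","top"):
    m=d["mask"]; ys,xs=np.nonzero(m); print("mask",d["score"],m.sum(),im[m].mean(0).round())
    P=np.array([ray("top",(y,x),0.013,k)[:2] for y,x in zip(ys,xs)])
    rc=cv2.minAreaRect((P*1000).astype(np.float32)); b=cv2.boxPoints(rc); print(np.round(rc[0],1),np.round(rc[1],1),rc[2])
    print("pca",P.mean(0).round(4),np.degrees(np.arctan2(*np.linalg.eigh(np.cov(P.T))[1][::-1,1])).round(1))
def tri(l,filt=None):
    q=[]
    for n in("top","scene"):
        ds=r.pinpoint(l,n)
        if ds: q.append((n,ds[0]["point"],ds[0]["score"]))
    return q
r.grab_frame("scene")
z={"nest":.033,"latch":None,"lid_hinge":.081,"box":.003}
for l in("nest","latch","lid_hinge","box"):
    A=[];B=[]
    for n,p,s in tri(l):
        if z[l]: print(l,n,round(s,2),ray(n,p,z[l]).round(4))
        o=ray(n,p,1.0);d=ray(n,p,0.)-o;d/=np.linalg.norm(d);M=np.eye(3)-np.outer(d,d);A.append(M);B.append(M@o)
    print(l,np.linalg.solve(sum(A),sum(B)).round(4) if len(A)>1 else "")
for d in r.cut_out("box","top")[:2]:
    print("box",d["score"],d["mask"].sum())
E
```

```text
mask 0.8 907 [199. 129. 158.]
[ 386.7 -222.6] [125.5  60.1] 7.402714252471924
pca [ 0.3868 -0.2222] -173.1
mask 0.75 883 [24. 32. 40.]
[ 558.6 -219.5] [126.4  62.2] 59.7435188293457
pca [ 0.5582 -0.2199] 60.2
mask 0.25 326 [100. 108. 116.]
[728.7 -61.4] [53.9 61.8] 88.93762969970703
pca [ 0.7278 -0.0606] 173.3
nest top 0.64 [0.4806 0.1505 0.033 ]
nest scene 0.96 [0.4782 0.137  0.033 ]
nest [0.4775 0.1455 0.0306]
latch [0.4607 0.0319 0.0927]
lid_hinge top 0.71 [0.5044 0.2375 0.081 ]
lid_hinge scene 0.87 [0.5022 0.2423 0.081 ]
lid_hinge [0.5048 0.2379 0.0837]
box top 0.66 [0.4747 0.1527 0.003 ]
box scene 0.63 [0.4924 0.1463 0.003 ]
box [ 0.4772  0.1574 -0.012 ]
box 0.96 12746
box 0.62 1664
```

View pics/c1.png

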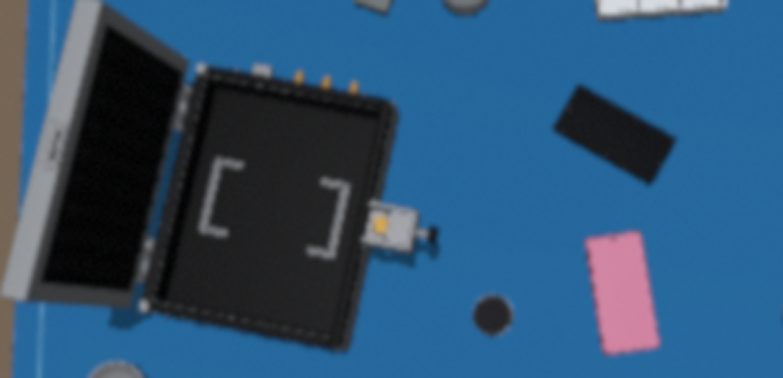

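The crop confirms it. The black slab at crop (613,135) is the phone, the pink decoy is at (623,292), and the nest's foam brackets are around (275,205). I'll move above the phone.

Request:
drive_tool:
  plan:
    - {"dx": 0.053, "dy": 0.055, "dz": -0.012, "rz": 0.16, "jaw": 0}
    - {"dx": 0.106, "dy": 0.11, "dz": -0.025, "rz": 0.32, "jaw": 0}
    - {"dx": 0.159, "dy": 0.165, "dz": -0.037, "rz": 0.48, "jaw": 0}
    - {"dx": 0.212, "dy": 0.22, "dz": -0.05, "rz": 0.637, "jaw": 0}
    - {"dx": 0.265, "dy": 0.275, "dz": -0.06, "rz": 0.637, "jaw": 0}
    - {"dx": 0.3, "dy": 0.31, "dz": -0.07, "rz": 0.637, "jaw": 0}
    - {"dx": 0.318, "dy": 0.33, "dz": -0.07, "rz": 0.637, "jaw": 0}
    - {"dx": 0.318, "dy": 0.33, "dz": -0.07, "rz": 0.637, "jaw": 0}
    - {"dx": 0.318, "dy": 0.33, "dz": -0.07, "rz": 0.637, "jaw": 0}
    - {"dx": 0.318, "dy": 0.33, "dz": -0.07, "rz": 0.637, "jaw": 0}

```text
schema error: expected keys rx, ry, rz, dx, dy, dz, jaw
```

```bash
cat > ph.py <<'E'
from h import *
s=r.state(); q=s["orientation"]; k=K("wrist"); im=save("wrist","w1.png")
from scipy.spatial.transform import Rotation as Ro
Rm=Ro.from_quat(q).as_matrix(); print(s["time"],s["tcp_pos"].round(4),"y-ang",np.degrees(np.arctan2(Rm[1,1],Rm[0,1])).round(2),"z",Rm[:,2].round(4), s["contact_force"].round(2))
for d in r.cut_out("phone","wrist"):
    m=d["mask"]; ys,xs=np.nonzero(m); print("mask",round(d["score"],2),m.sum(),im[m].mean(0).round(),ys.min(),ys.max(),xs.min(),xs.max())
    P=np.array([ray("wrist",(y,x),0.013,k)[:2] for y,x in zip(ys,xs)])
    rc=cv2.minAreaRect((P*1000).astype(np.float32)); print(np.round(rc[0],1),np.round(rc[1],1),rc[2])
    print("pca",P.mean(0).round(4),np.degrees(np.arctan2(*np.linalg.eigh(np.cov(P.T))[1][::-1,1])).round(1))
E
python3 ph.py
```

```text
1.4 [ 0.2396 -0.5501  0.2226] y-ang -66.46 z [ 0.  0. -1.] [ 0.76 -1.03  0.76]
```

View pics/w1.png

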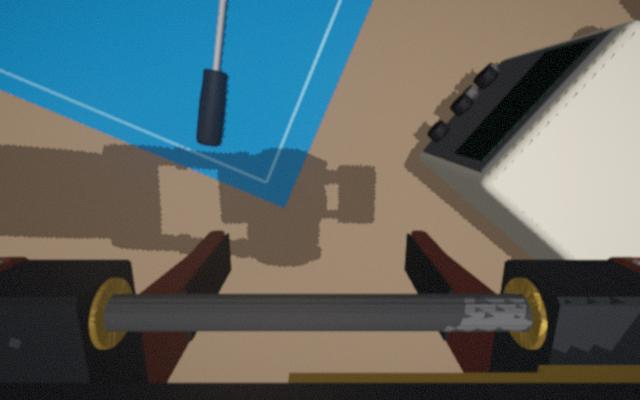

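The arm hasn't moved. The wrist picture still shows the start position, with the screwdriver at (110,212) and the fingers at the bottom. Every row needs all the keys, so I'm resending.

Request:
drive_tool:
  plan:
    - {"rx": 0, "ry": 0, "dx": 0.053, "dy": 0.055, "dz": -0.012, "rz": 0.16, "jaw": 0}
    - {"rx": 0, "ry": 0, "dx": 0.106, "dy": 0.11, "dz": -0.025, "rz": 0.32, "jaw": 0}
    - {"rx": 0, "ry": 0, "dx": 0.159, "dy": 0.165, "dz": -0.037, "rz": 0.48, "jaw": 0}
    - {"rx": 0, "ry": 0, "dx": 0.212, "dy": 0.22, "dz": -0.05, "rz": 0.637, "jaw": 0}
    - {"rx": 0, "ry": 0, "dx": 0.265, "dy": 0.275, "dz": -0.06, "rz": 0.637, "jaw": 0}
    - {"rx": 0, "ry": 0, "dx": 0.3, "dy": 0.31, "dz": -0.07, "rz": 0.637, "jaw": 0}
    - {"rx": 0, "ry": 0, "dx": 0.318, "dy": 0.33, "dz": -0.07, "rz": 0.637, "jaw": 0}
    - {"rx": 0, "ry": 0, "dx": 0.318, "dy": 0.33, "dz": -0.07, "rz": 0.637, "jaw": 0}
    - {"rx": 0, "ry": 0, "dx": 0.318, "dy": 0.33, "dz": -0.07, "rz": 0.637, "jaw": 0}
    - {"rx": 0, "ry": 0, "dx": 0.318, "dy": 0.33, "dz": -0.07, "rz": 0.637, "jaw": 0}

```text
time: 2.75
tcp_pos: [0.5572, -0.2208, 0.1528]
orientation: [0.866, 0.5, -0.0, 0.0]
contact_force: [-0.1, -0.4, 0.5]
finger_gap: 0.0879
gripper_force: 0.0
```

```bash
python3 ph.py; cp pics/w1.png pics/w2.png
```

```text
2.75 [ 0.5572 -0.2208  0.1528] y-ang -29.99 z [-2.e-04 -5.e-04 -1.e+00] [-0.12 -0.42  0.47]
mask 0.69 8927 [19. 27. 36.] 119 253 286 355
[ 559.  -220.8] [123.  61.] 58.93495178222656
pca [ 0.5603 -0.218 ] 58.6
mask 0.51 85 [50. 58. 66.] 0 7 0 17
[421.   33.8] [ 4.7 15.3] 75.75055694580078
pca [0.4196 0.0337] 162.3
```

View pics/w2.png

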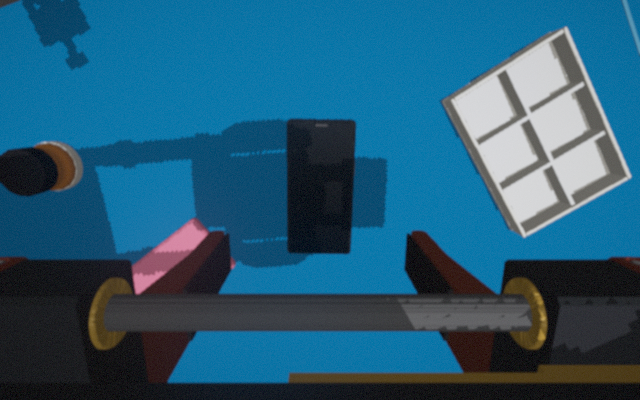

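The black phone shows whole at rows 119–253, columns 286–355, with its centre at about (0.559,-0.2205). The fingers straddle it, so I'm descending.

Request:
drive_tool:
  plan:
    - {"rx": 0, "ry": 0, "rz": -0.017, "dx": 0.002, "dy": 0, "dz": -0.05, "jaw": 0}
    - {"rx": 0, "ry": 0, "rz": -0.017, "dx": 0.002, "dy": 0, "dz": -0.1, "jaw": 0}
    - {"rx": 0, "ry": 0, "rz": -0.017, "dx": 0.002, "dy": 0, "dz": -0.13, "jaw": 0}
    - {"rx": 0, "ry": 0, "rz": -0.017, "dx": 0.002, "dy": 0, "dz": -0.147, "jaw": 0}
    - {"rx": 0, "ry": 0, "rz": -0.017, "dx": 0.002, "dy": 0, "dz": -0.147, "jaw": 0}
    - {"rx": 0, "ry": 0, "rz": -0.017, "dx": 0.002, "dy": 0, "dz": -0.147, "jaw": 0}
    - {"rx": 0, "ry": 0, "rz": -0.017, "dx": 0.002, "dy": 0, "dz": -0.147, "jaw": 1}
    - {"rx": 0, "ry": 0, "rz": -0.017, "dx": 0.002, "dy": 0, "dz": -0.147, "jaw": 1}
    - {"rx": 0, "ry": 0, "rz": -0.017, "dx": 0.002, "dy": 0, "dz": -0.147, "jaw": 1}
    - {"rx": 0, "ry": 0, "rz": -0.017, "dx": 0.002, "dy": 0, "dz": -0.147, "jaw": 1}
    - {"rx": 0, "ry": 0, "rz": -0.017, "dx": 0.002, "dy": 0, "dz": -0.147, "jaw": 1}
    - {"rx": 0, "ry": 0, "rz": -0.017, "dx": 0.002, "dy": 0, "dz": -0.147, "jaw": 1}
  grip_force: 15

```text
time: 4.35
tcp_pos: [0.5597, -0.2201, 0.0058]
orientation: [0.87, 0.493, 0.0, 0.0]
contact_force: [-0.1, 0.4, 2.5]
finger_gap: 0.0597
gripper_force: 15.0
```

Request:
drive_tool:
  plan:
    - {"rx": 0, "ry": 0, "rz": 0, "dx": 0, "dy": 0, "dz": 0.03, "jaw": 1}
    - {"rx": 0, "ry": 0, "rz": 0, "dx": 0, "dy": 0, "dz": 0.08, "jaw": 1}
    - {"rx": 0, "ry": 0, "rz": 0.1, "dx": -0.02, "dy": 0.03, "dz": 0.12, "jaw": 1}
    - {"rx": 0, "ry": 0, "rz": 0.2, "dx": -0.04, "dy": 0.07, "dz": 0.16, "jaw": 1}
    - {"rx": 0, "ry": 0, "rz": 0.3, "dx": -0.06, "dy": 0.12, "dz": 0.19, "jaw": 1}
    - {"rx": 0, "ry": 0, "rz": 0.33, "dx": -0.08, "dy": 0.165, "dz": 0.21, "jaw": 1}
    - {"rx": 0, "ry": 0, "rz": 0.33, "dx": -0.1, "dy": 0.205, "dz": 0.23, "jaw": 1}
    - {"rx": 0, "ry": 0, "rz": 0.33, "dx": -0.11, "dy": 0.23, "dz": 0.245, "jaw": 1}
    - {"rx": 0, "ry": 0, "rz": 0.33, "dx": -0.11, "dy": 0.23, "dz": 0.245, "jaw": 1}
    - {"rx": 0, "ry": 0, "rz": 0.33, "dx": -0.11, "dy": 0.23, "dz": 0.245, "jaw": 1}
    - {"rx": 0, "ry": 0, "rz": 0.33, "dx": -0.11, "dy": 0.23, "dz": 0.245, "jaw": 1}

```text
time: 5.72
tcp_pos: [0.4496, 0.009, 0.2493]
orientation: [0.778, 0.629, -0.001, -0.001]
contact_force: [-0.2, 0.2, -1.0]
finger_gap: 0.0594
gripper_force: 15.0
```

```bash
cat > nest.py <<'E'
from h import *
import sys
s=r.state(); k=K("wrist"); im=save("wrist",sys.argv[1])
from scipy.spatial.transform import Rotation as Ro
Rm=Ro.from_quat(s["orientation"]).as_matrix(); print(s["time"],s["tcp_pos"].round(4),"x-ang",np.degrees(np.arctan2(Rm[1,0],Rm[0,0])).round(2),"gap",s["finger_gap"])
for l,z in(("nest",.033),("lid_hinge",.081),("latch",.093),("box",.003)):
    for d in r.pinpoint(l,"wrist")[:1]: print(l,round(d["score"],2),np.round(d["point"],1),ray("wrist",d["point"],z,k).round(4))
E
python3 nest.py w3.png
```

```text
5.725 [0.4496 0.009  0.2493] x-ang 77.89 gap 0.059442233025548755
nest 0.62 [ 41.5 320.7] [0.4804 0.1433 0.033 ]
box 0.67 [ 51.5 321.7] [0.4807 0.1386 0.003 ]
```

View pics/w3.png

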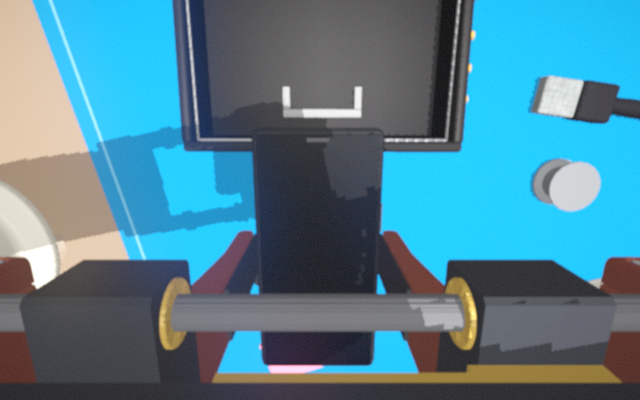

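The wrist picture shows the near nest bracket at rows 87–118, columns 283–362, parallel to the held phone. The phone's tip is at row 130, columns 256–383. Next I'll measure the bracket and the phone's offset in the grip.

```bash
python3 - <<'E'
from h import *
k=K("wrist"); im=cv2.imread("pics/w3.png"); g=im.min(2)
m=(g>110); m[:80]=0;m[125:]=0;m[:,:270]=0;m[:,375:]=0
ys,xs=np.nonzero(m); print(ys.min(),ys.max(),xs.min(),xs.max())
for row in(88,92,96,100,104,108,112,116): print(row,np.nonzero(m[row])[0][[0,-1]] if m[row].any() else "", "run" , np.flatnonzero(np.diff(m[row].astype(int))))
for c in(300,320,345): print(c,"g",g[100:125,c])
u=np.array([np.cos(np.radians(77.9)),np.sin(np.radians(77.9))]);v=np.array([u[1],-u[0]])
tcp=r.state()["tcp_pos"]
t=cv2.imread("pics/t1.png"); gt=t.min(2); kt=K("top")
mm=(gt>95); mm[:195]=0; mm[240:]=0; mm[:,:222]=0; mm[:,281:]=0
ys,xs=np.nonzero(mm); P=np.array([ray("top",(y,x),.045,kt)[:2] for y,x in zip(ys,xs)])
for yaw in (0,):
  a=P@u;b=P@v; print(len(P),"top: y",np.percentile(a,[0,2,98,100]).round(4),"x",np.percentile(b,[0,2,98,100]).round(4))
rc=cv2.minAreaRect((P*1000).astype(np.float32)); print(rc); c=np.array(rc[0])/1000; print("top nest in uv",c@u,c@v)
for p in((118,322),(108,322),(100,283),(100,362),(100,289),(100,355)):
    q=ray("wrist",p,.045,k)[:2]; print(p,q.round(4),(q@u).round(4),(q@v).round(4))
# phone top in hand, z approx top face = tcp+.0075
for p in((130,256),(130,383),(362,263),(362,373)):
    q=ray("wrist",p,tcp[2]+.0072,k)[:2]; print("ph",p,((q-tcp[:2])@u).round(4),((q-tcp[:2])@v).round(4))
print("u",u,"v",v)
E
```

```text
80 124 281 374
88 [281 365] run [280 290 311 313 314 318 319 329 330 335 336 337 339 345 352 363 364 365]
92 [281 363] run [280 290 308 310 313 314 315 318 320 326 328 336 337 338 339 340 341 343
 345 346 347 348 353 363]
96 [282 362] run [281 290 313 314 315 317 319 327 330 332 333 334 335 338 339 340 341 342
 349 350 352 362]
100 [281 362] run [280 290 315 316 317 318 320 327 328 330 331 332 335 336 343 345 352 362]
104 [282 362] run [281 291 321 322 323 325 327 328 329 330 331 333 335 336 337 338 341 342
 352 362]
108 [283 362] run [282 291 292 362]
112 [283 362] run [282 362]
116 [283 362] run [282 362]
300 g [105 105 106 105 107 106 106 104 119 149 171 177 175 176 174 170 152 118
  87  72  69  72  74  70  71]
320 g [110 110 111 112 108 107 109 115 154 206 232 241 241 241 239 236 221 178
 114  77  75  73  72  73  75]
345 g [111 110 109 109 108 109 109 110 138 192 230 243 243 242 242 239 224 183
 131 107 107 108 107 108 105]
184 top: y [0.1679 0.1683 0.3117 0.3123] x [0.4025 0.4032 0.4802 0.4811]
((482.4034118652344, 142.09255981445312), (144.309814453125, 78.572998046875), 77.78173828125)
top nest in uv 0.24005643298978274 0.44190073128935287
(118, 322) [0.4664 0.0699] 0.1661 0.4413
(108, 322) [0.4684 0.0797] 0.1761 0.4413
(100, 283) [0.431  0.0958] 0.184 0.4014
(100, 362) [0.5101 0.0789] 0.1841 0.4822
(100, 289) [0.437  0.0945] 0.184 0.4075
(100, 355) [0.503  0.0804] 0.1841 0.475
ph (130, 256) 0.0598 -0.028
ph (130, 383) 0.0598 0.0282
ph (362, 263) -0.0603 -0.0295
ph (362, 373) -0.0602 0.0285
u [0.20961856 0.97778324] v [ 0.97778324 -0.20961856]
```

Request:
drive_tool:
  plan:
    - {"rx": 0, "ry": 0, "rz": 0, "dx": 0.01, "dy": 0.045, "dz": 0, "jaw": 1}
    - {"rx": 0, "ry": 0, "rz": 0, "dx": 0.02, "dy": 0.09, "dz": 0, "jaw": 1}
    - {"rx": 0, "ry": 0, "rz": 0, "dx": 0.0325, "dy": 0.133, "dz": -0.02, "jaw": 1}
    - {"rx": 0, "ry": 0, "rz": 0, "dx": 0.0325, "dy": 0.133, "dz": -0.07, "jaw": 1}
    - {"rx": 0, "ry": 0, "rz": 0, "dx": 0.0325, "dy": 0.133, "dz": -0.12, "jaw": 1}
    - {"rx": 0, "ry": 0, "rz": 0, "dx": 0.0325, "dy": 0.133, "dz": -0.16, "jaw": 1}
    - {"rx": 0, "ry": 0, "rz": 0, "dx": 0.0325, "dy": 0.133, "dz": -0.185, "jaw": 1}
    - {"rx": 0, "ry": 0, "rz": 0, "dx": 0.0325, "dy": 0.133, "dz": -0.185, "jaw": 1}
    - {"rx": 0, "ry": 0, "rz": 0, "dx": 0.0325, "dy": 0.133, "dz": -0.185, "jaw": 1}
    - {"rx": 0, "ry": 0, "rz": 0, "dx": 0.0325, "dy": 0.133, "dz": -0.185, "jaw": 1}

```text
time: 7.22
tcp_pos: [0.4832, 0.1431, 0.0676]
orientation: [0.777, 0.629, 0.001, 0.001]
contact_force: [0.3, 0.9, -1.5]
finger_gap: 0.0598
gripper_force: 15.0
```

```bash
python3 nest.py w4.png
```

```text
7.225 [0.4832 0.1431 0.0676] x-ang 77.96 gap 0.059764470244198176
```

View pics/w4.png

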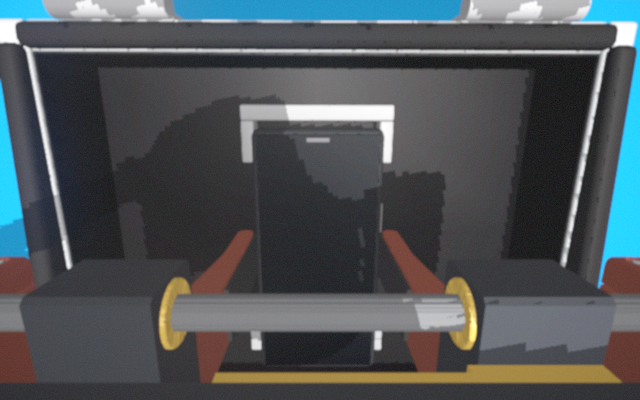

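The phone hangs inside the far bracket (cols 241–394, rows 104–163). Now the fine offset.

```bash
python3 - <<'E'
from h import *
k=K("wrist"); im=cv2.imread("pics/w4.png"); g=im.min(2).astype(int)
u=np.array([np.cos(np.radians(77.9)),np.sin(np.radians(77.9))]);v=np.array([u[1],-u[0]])
for row in(110,135,145,155): print(row,[(i,np.diff(g[row])[i]) for i in range(225,410) if abs(np.diff(g[row])[i])>30])
for c in(270,318,365): print(c,[(i,np.diff(g[:,c])[i]) for i in range(90,140) if abs(np.diff(g[:,c])[i])>30])
for row in (342,): print(row,[(i,np.diff(g[row])[i]) for i in range(225,410) if abs(np.diff(g[row])[i])>30])
tcp=r.state()["tcp_pos"];print(tcp)
for n,p,z in(("inner wall",(121,318),.045),("outer",(104.5,318),.045),("L out",(145,241.5),.045),("R out",(145,394),.045)):
    q=ray("wrist",p,z,k)[:2]-tcp[:2]; print(n,(q@u).round(4),(q@v).round(4))
for p in((130,255),(130,383),(362,263),(362,374)):
    q=ray("wrist",p,tcp[2]+.0072,k)[:2]-tcp[:2]; print("ph",p,(q@u).round(4),(q@v).round(4))
E
```

```text
110 [(238, np.int64(36)), (239, np.int64(43)), (393, np.int64(-56)), (394, np.int64(-56))]
135 [(240, np.int64(46)), (251, np.int64(-48)), (252, np.int64(-39)), (382, np.int64(60)), (383, np.int64(56)), (391, np.int64(-34)), (392, np.int64(-57)), (393, np.int64(-41))]
145 [(240, np.int64(44)), (241, np.int64(39)), (251, np.int64(-47)), (252, np.int64(-43)), (382, np.int64(62)), (383, np.int64(56)), (391, np.int64(-56)), (392, np.int64(-57))]
155 [(241, np.int64(42)), (251, np.int64(-38)), (252, np.int64(-49)), (381, np.int64(34)), (382, np.int64(69)), (383, np.int64(42)), (390, np.int64(-37)), (391, np.int64(-58)), (392, np.int64(-38))]
270 [(103, np.int64(38)), (104, np.int64(35)), (119, np.int64(-33)), (120, np.int64(-38))]
318 [(103, np.int64(40)), (104, np.int64(52)), (119, np.int64(-42)), (120, np.int64(-48)), (136, np.int64(33)), (137, np.int64(42))]
365 [(103, np.int64(42)), (104, np.int64(54)), (119, np.int64(-42)), (120, np.int64(-50))]
342 [(249, np.int64(33)), (250, np.int64(70)), (251, np.int64(44)), (260, np.int64(-54)), (261, np.int64(-73)), (372, np.int64(34)), (373, np.int64(58)), (374, np.int64(47)), (380, np.int64(-57)), (381, np.int64(-72))]
[0.48240094 0.1429788  0.06624322]
inner wall 0.0631 -0.0006
outer 0.0714 -0.0006
L out 0.0507 -0.041
R out 0.0508 0.0396
ph (130, 255) 0.0597 -0.0285
ph (130, 383) 0.0598 0.0281
ph (362, 263) -0.0603 -0.0295
ph (362, 374) -0.0602 0.0291
```

Request:
drive_tool:
  plan:
    - {"rx": 0, "ry": 0, "rz": 0, "dx": -0.0007, "dy": -0.0007, "dz": -0.006, "jaw": 1}
    - {"rx": 0, "ry": 0, "rz": 0, "dx": -0.0007, "dy": -0.0007, "dz": -0.012, "jaw": 1}
    - {"rx": 0, "ry": 0, "rz": 0, "dx": -0.0007, "dy": -0.0007, "dz": -0.017, "jaw": 1}
    - {"rx": 0, "ry": 0, "rz": 0, "dx": -0.0007, "dy": -0.0007, "dz": -0.021, "jaw": 1}
    - {"rx": 0, "ry": 0, "rz": 0, "dx": -0.0007, "dy": -0.0007, "dz": -0.024, "jaw": 1}
    - {"rx": 0, "ry": 0, "rz": 0, "dx": -0.0007, "dy": -0.0007, "dz": -0.027, "jaw": 1}
    - {"rx": 0, "ry": 0, "rz": 0, "dx": -0.0007, "dy": -0.0007, "dz": -0.029, "jaw": 1}
    - {"rx": 0, "ry": 0, "rz": 0, "dx": -0.0007, "dy": -0.0007, "dz": -0.029, "jaw": 1}
    - {"rx": 0, "ry": 0, "rz": 0, "dx": -0.0007, "dy": -0.0007, "dz": -0.029, "jaw": 1}

```text
time: 8.6
tcp_pos: [0.4815, 0.1422, 0.0368]
orientation: [0.777, 0.629, 0.0, 0.0]
contact_force: [0.4, -0.5, -1.1]
finger_gap: 0.0597
gripper_force: 15.0
```

Request:
drive_tool:
  plan:
    - {"rx": 0, "ry": 0, "rz": 0, "dx": 0, "dy": 0, "dz": -0.001, "jaw": 1}
    - {"rx": 0, "ry": 0, "rz": 0, "dx": 0, "dy": 0, "dz": -0.001, "jaw": 1}
    - {"rx": 0, "ry": 0, "rz": 0, "dx": 0, "dy": 0, "dz": -0.001, "jaw": 1}

```text
time: 8.98
tcp_pos: [0.4816, 0.1422, 0.0358]
orientation: [0.777, 0.629, 0.0, 0.0]
contact_force: [-0.9, 0.1, -0.8]
finger_gap: 0.0599
gripper_force: 15.0
```

Request:
drive_tool:
  plan:
    - {"rx": 0, "ry": 0, "rz": 0, "dx": 0, "dy": 0, "dz": 0, "jaw": 0}
    - {"rx": 0, "ry": 0, "rz": 0, "dx": 0, "dy": 0, "dz": 0, "jaw": 0}
    - {"rx": 0, "ry": 0, "rz": 0, "dx": 0, "dy": 0, "dz": 0, "jaw": 0}
    - {"rx": 0, "ry": 0, "rz": 0, "dx": 0, "dy": 0, "dz": 0, "jaw": 0}
    - {"rx": 0, "ry": 0, "rz": 0, "dx": 0, "dy": 0, "dz": 0.03, "jaw": 0}
    - {"rx": 0, "ry": 0, "rz": 0, "dx": 0, "dy": 0, "dz": 0.08, "jaw": 0}
    - {"rx": 0, "ry": 0, "rz": 0, "dx": 0, "dy": 0, "dz": 0.13, "jaw": 0}
    - {"rx": 0, "ry": 0, "rz": 0, "dx": 0, "dy": 0, "dz": 0.18, "jaw": 0}
    - {"rx": 0, "ry": 0, "rz": 0, "dx": 0, "dy": 0, "dz": 0.22, "jaw": 0}
    - {"rx": 0, "ry": 0, "rz": 0, "dx": 0, "dy": 0, "dz": 0.22, "jaw": 0}
    - {"rx": 0, "ry": 0, "rz": 0, "dx": 0, "dy": 0, "dz": 0.22, "jaw": 0}

```text
time: 10.35
tcp_pos: [0.4813, 0.1422, 0.2547]
orientation: [0.777, 0.629, -0.0, -0.0]
contact_force: [-0.3, -0.3, -0.5]
finger_gap: 0.0878
gripper_force: 0.0
```

```bash
python3 nest.py w5.png; python3 - <<'E'
from h import *
k=K("wrist")
u=np.array([np.cos(np.radians(77.9)),np.sin(np.radians(77.9))]);v=np.array([u[1],-u[0]])
for d in r.cut_out("phone","wrist")[:1]:
    ys,xs=np.nonzero(d["mask"]);P=np.array([ray("wrist",(y,x),0.043,k)[:2] for y,x in zip(ys,xs)])
    rc=cv2.minAreaRect((P*1000).astype(np.float32)); print(rc)
r.grab_frame("top");r.grab_frame("scene")
for n in("top","scene"):
    for l in("lid_edge","lid_press","lid_hinge"):
        ds=r.pinpoint(l,n); print(n,l,[(np.round(d["point"],1).tolist(),round(d["score"],2)) for d in ds[:2]])
# lid angle estimate: predict lid_edge as function of angle
O=np.array([.482,.142,.003]); H=np.array([*(np.array([.482,.142])+.0*u),0])
hin=O+np.array([*(u*.109),.078])
for th in(1.5,1.6,1.7,1.8):
    # lid along dir at angle: from hinge -u cos + z sin ; outward normal: u sin + z cos
    a=np.array([*(-u*np.cos(th)),np.sin(th)]);n_=np.array([*(u*np.sin(th)),np.cos(th)])
    e=hin+.214*a+.024*n_; p=hin+.179*a+.024*n_
    print(th,e.round(3),"top",np.round(proj("top",e),1),np.round(proj("top",p),1),"scene",np.round(proj("scene",e),1),np.round(proj("scene",p),1))
print("hinge",np.round(proj("top",hin),1),np.round(proj("scene",hin),1))
E
```

```text
10.35 [0.4813 0.1422 0.2547] x-ang 77.97 gap 0.08784765780254135
lid_hinge 0.77 [ 65.1 313.5] [0.4996 0.2506 0.081 ]
latch 0.66 [294.3 316.9] [0.4557 0.0298 0.093 ]
((479.9818420410156, 140.94149780273438), (125.29156494140625, 61.58226013183594), 79.14763641357422)
top lid_edge []
top lid_press []
top lid_hinge []
scene lid_edge [([107.2, 412.5], 0.82)]
scene lid_press [([119.7, 414.4], 0.59)]
scene lid_hinge [([164.3, 392.8], 0.78)]
1.5 [0.507 0.257 0.296] top [195.3 178. ] [197.3 182.6] scene [107.1 405.5] [117.  404.7]
1.6 [0.511 0.278 0.294] top [193.6 169.1] [196.  175.5] scene [106.6 411.4] [116.7 409.5]
1.7 [0.516 0.299 0.29 ] top [192.1 160.8] [194.8 168.8] scene [106.8 417. ] [116.9 414.1]
1.8 [0.52  0.319 0.284] top [190.8 153.2] [193.8 162.7] scene [107.6 422.3] [117.6 418.5]
hinge [207.5 210.2] [164.8 394.6]
```

View pics/w5.png

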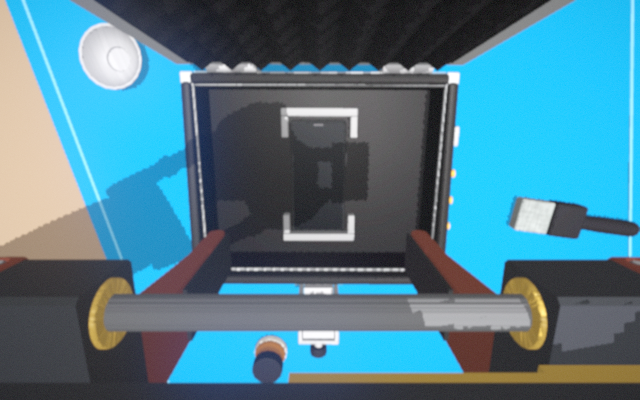

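The phone lies between both brackets, which sit at rows 108–241, columns 282–357. Its centre is measured at (0.480,0.141), within about 2 mm of the nest. The lid is at about 1.65 rad. I'll shut the fingers and go over the lid to its outer side.

Request:
drive_tool:
  plan:
    - {"rx": 0, "ry": 0, "rz": 0, "dx": 0, "dy": 0, "dz": 0.045, "jaw": 1}
    - {"rx": 0, "ry": 0, "rz": 0, "dx": 0, "dy": 0, "dz": 0.085, "jaw": 1}
    - {"rx": 0, "ry": 0, "rz": 0, "dx": 0, "dy": 0, "dz": 0.085, "jaw": 1}
    - {"rx": 0, "ry": 0, "rz": 0, "dx": 0.01, "dy": 0.045, "dz": 0.085, "jaw": 1}
    - {"rx": 0, "ry": 0, "rz": 0, "dx": 0.02, "dy": 0.09, "dz": 0.085, "jaw": 1}
    - {"rx": 0, "ry": 0, "rz": 0, "dx": 0.03, "dy": 0.14, "dz": 0.085, "jaw": 1}
    - {"rx": 0, "ry": 0, "rz": 0, "dx": 0.04, "dy": 0.19, "dz": 0.085, "jaw": 1}
    - {"rx": 0, "ry": 0, "rz": 0, "dx": 0.04, "dy": 0.19, "dz": 0.085, "jaw": 1}
    - {"rx": 0, "ry": 0, "rz": 0, "dx": 0.04, "dy": 0.19, "dz": 0.085, "jaw": 1}
    - {"rx": 0, "ry": 0, "rz": 0, "dx": 0.04, "dy": 0.19, "dz": 0.085, "jaw": 1}

```text
time: 12.3
tcp_pos: [0.5214, 0.331, 0.3413]
orientation: [0.778, 0.629, 0.0, 0.0]
contact_force: [-1.8, 0.4, -0.1]
finger_gap: 0.0006
gripper_force: 0.0
```

```bash
python3 - <<'E'
from h import *
k=K("wrist");s=r.state();print((-k[3].T@k[4]-s["tcp_pos"]).round(3),s["tcp_pos"],s["qpos"].round(2))
save("scene","s2.png"); im=cv2.imread("pics/s2.png"); cv2.imwrite("pics/s2c.png",cv2.resize(im[0:230,280:500],None,fx=2.6,fy=2.6))
E
```

```text
[0.013 0.065 0.163] [0.52139681 0.33097928 0.34128645] [ 0.51  0.2   0.89 -0.    2.04  0.72]
```

View pics/s2c.png

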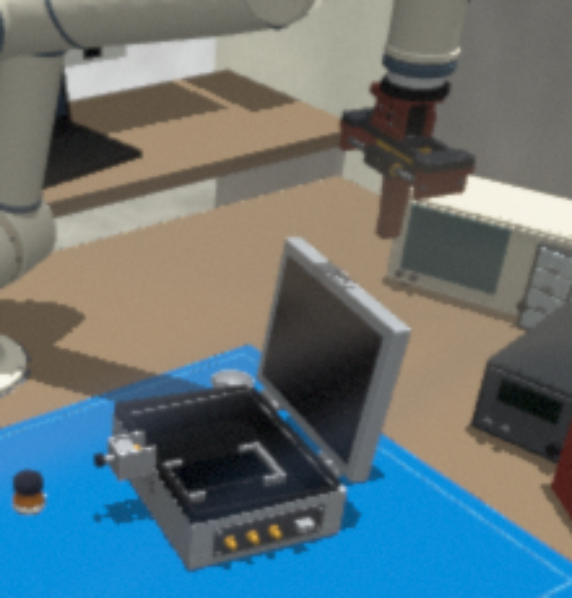

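The closed fingertips are at crop (387,235), above and behind the lid, and the phone is visible in the nest. I'm lowering behind the lid and pushing gently.

Request:
drive_tool:
  plan:
    - {"rx": 0, "ry": 0, "rz": 0, "dx": 0, "dy": 0, "dz": -0.045, "jaw": 1}
    - {"rx": 0, "ry": 0, "rz": 0, "dx": 0, "dy": 0, "dz": -0.085, "jaw": 1}
    - {"rx": 0, "ry": 0, "rz": 0, "dx": 0, "dy": 0, "dz": -0.085, "jaw": 1}
    - {"rx": 0, "ry": 0, "rz": 0, "dx": -0.004, "dy": -0.02, "dz": -0.085, "jaw": 1}
    - {"rx": 0, "ry": 0, "rz": 0, "dx": -0.006, "dy": -0.027, "dz": -0.085, "jaw": 1}
    - {"rx": 0, "ry": 0, "rz": 0, "dx": -0.007, "dy": -0.034, "dz": -0.085, "jaw": 1}
    - {"rx": 0, "ry": 0, "rz": 0, "dx": -0.009, "dy": -0.041, "dz": -0.085, "jaw": 1}
    - {"rx": 0, "ry": 0, "rz": 0, "dx": -0.01, "dy": -0.048, "dz": -0.085, "jaw": 1}
    - {"rx": 0, "ry": 0, "rz": 0, "dx": -0.012, "dy": -0.055, "dz": -0.085, "jaw": 1}

```text
time: 13.48
tcp_pos: [0.5094, 0.2769, 0.2556]
orientation: [0.777, 0.629, 0.0, -0.0]
contact_force: [0.8, 2.0, 0.5]
finger_gap: 0.0004
gripper_force: 0.8
```

Request:
drive_tool:
  plan:
    - {"rx": 0, "ry": 0, "rz": 0, "dx": -0.002, "dy": -0.009, "dz": -0.001, "jaw": 1}
    - {"rx": 0, "ry": 0, "rz": 0, "dx": -0.004, "dy": -0.018, "dz": -0.002, "jaw": 1}
    - {"rx": 0, "ry": 0, "rz": 0, "dx": -0.006, "dy": -0.027, "dz": -0.003, "jaw": 1}
    - {"rx": 0, "ry": 0, "rz": 0, "dx": -0.008, "dy": -0.036, "dz": -0.004, "jaw": 1}
    - {"rx": 0, "ry": 0, "rz": 0, "dx": -0.01, "dy": -0.045, "dz": -0.006, "jaw": 1}
    - {"rx": 0, "ry": 0, "rz": 0, "dx": -0.012, "dy": -0.054, "dz": -0.008, "jaw": 1}
    - {"rx": 0, "ry": 0, "rz": 0, "dx": -0.014, "dy": -0.063, "dz": -0.011, "jaw": 1}
    - {"rx": 0, "ry": 0, "rz": 0, "dx": -0.016, "dy": -0.072, "dz": -0.014, "jaw": 1}

```text
time: 14.48
tcp_pos: [0.4932, 0.2045, 0.2413]
orientation: [0.777, 0.629, -0.0, 0.0]
contact_force: [0.3, -0.2, 0.9]
finger_gap: 0.0005
gripper_force: 0.3
```

Request:
drive_tool:
  plan:
    - {"rx": 0, "ry": 0, "rz": 0, "dx": -0.002, "dy": -0.009, "dz": -0.003, "jaw": 1}
    - {"rx": 0, "ry": 0, "rz": 0, "dx": -0.004, "dy": -0.018, "dz": -0.007, "jaw": 1}
    - {"rx": 0, "ry": 0, "rz": 0, "dx": -0.006, "dy": -0.027, "dz": -0.012, "jaw": 1}
    - {"rx": 0, "ry": 0, "rz": 0, "dx": -0.008, "dy": -0.036, "dz": -0.017, "jaw": 1}
    - {"rx": 0, "ry": 0, "rz": 0, "dx": -0.01, "dy": -0.045, "dz": -0.023, "jaw": 1}
    - {"rx": 0, "ry": 0, "rz": 0, "dx": -0.01, "dy": -0.045, "dz": -0.023, "jaw": 1}
    - {"rx": 0, "ry": 0, "rz": 0, "dx": -0.01, "dy": -0.045, "dz": -0.023, "jaw": 1}
    - {"rx": 0, "ry": 0, "rz": 0, "dx": -0.01, "dy": -0.045, "dz": -0.023, "jaw": 1}

```text
time: 15.48
tcp_pos: [0.4835, 0.1605, 0.2189]
orientation: [0.777, 0.629, 0.0, 0.0]
contact_force: [-0.5, 0.5, 0.3]
finger_gap: 0.0006
gripper_force: 0.0
```

```bash
python3 - <<'E'
from h import *
save("scene","s3.png"); im=cv2.imread("pics/s3.png"); cv2.imwrite("pics/s3c.png",cv2.resize(im[40:230,290:470],None,fx=3,fy=3))
s=r.state();print(s["time"],s["tcp_pos"])
E
```

```text
15.525 [0.48349643 0.16047077 0.21884362]
```

View pics/s3c.png

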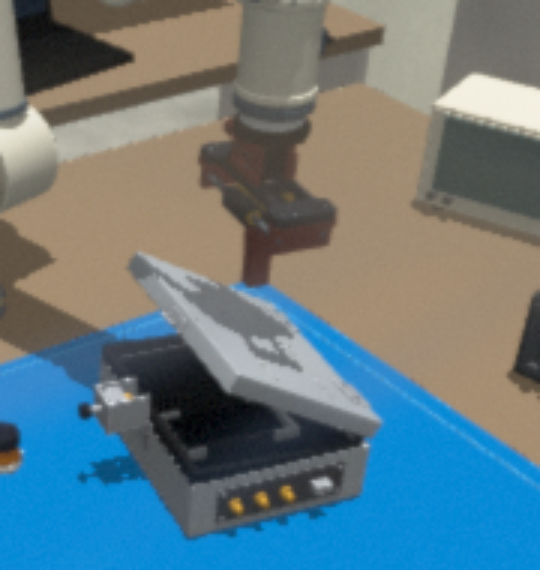

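The lid has left the tool and is sinking by itself, at about 0.55 rad in the crop. I'll move above the press point and wait for it to settle.

Request:
drive_tool:
  plan:
    - {"rx": 0, "ry": 0, "rz": 0, "dx": 0, "dy": 0, "dz": 0.04, "jaw": 1}
    - {"rx": 0, "ry": 0, "rz": 0, "dx": -0.005, "dy": -0.03, "dz": 0.04, "jaw": 1}
    - {"rx": 0, "ry": 0, "rz": 0, "dx": -0.01, "dy": -0.06, "dz": 0.04, "jaw": 1}
    - {"rx": 0, "ry": 0, "rz": 0, "dx": -0.0155, "dy": -0.085, "dz": 0.04, "jaw": 1}
    - {"rx": 0, "ry": 0, "rz": 0, "dx": -0.0155, "dy": -0.085, "dz": 0.04, "jaw": 1}
    - {"rx": 0, "ry": 0, "rz": 0, "dx": -0.0155, "dy": -0.085, "dz": 0.04, "jaw": 1}
    - {"rx": 0, "ry": 0, "rz": 0, "dx": -0.0155, "dy": -0.085, "dz": 0.04, "jaw": 1}
    - {"rx": 0, "ry": 0, "rz": 0, "dx": -0.0155, "dy": -0.085, "dz": 0.04, "jaw": 1}
    - {"rx": 0, "ry": 0, "rz": 0, "dx": -0.0155, "dy": -0.085, "dz": 0.04, "jaw": 1}
    - {"rx": 0, "ry": 0, "rz": 0, "dx": -0.0155, "dy": -0.085, "dz": 0.04, "jaw": 1}

```text
time: 16.77
tcp_pos: [0.4679, 0.0754, 0.2586]
orientation: [0.777, 0.629, -0.0, -0.0]
contact_force: [0.3, 0.1, 0.3]
finger_gap: 0.0005
gripper_force: 0.0
```

```bash
cat > lid.py <<'E'
from h import *
import sys
im=save("wrist",sys.argv[1]); k=K("wrist"); s=r.state(); print(s["time"],s["tcp_pos"].round(4),s["contact_force"].round(2))
sc=save("scene","sc_"+sys.argv[1])
u=np.array([np.cos(np.radians(77.9)),np.sin(np.radians(77.9))]);v=np.array([u[1],-u[0]])
for n in("wrist","scene"):
    for l in("lid_edge","lid_press","latch"):
        print(n,l,[(np.round(d["point"],1).tolist(),round(d["score"],2),ray(n,d["point"],.118).round(4).tolist()) for d in r.pinpoint(l,n)[:1]])
hin=np.array([.482,.142,.003])+np.array([*(u*.109),.078])
for th in(0.02,.07,.12,.3,.5):
    a=np.array([*(-u*np.cos(th)),np.sin(th)]);n_=np.array([*(u*np.sin(th)),np.cos(th)])
    e=hin+.214*a+.024*n_;p=hin+.179*a+.024*n_
    print(th,e.round(4),p.round(4),"scene",np.round(proj("scene",e),1),np.round(proj("scene",p),1),"wrist",np.round(proj("wrist",e,k),1))
E
python3 lid.py l1.png
```

```text
16.825 [0.4679 0.0753 0.2586] [ 0.46 -0.5   0.34]
wrist lid_edge [([228.0, 313.5], 0.93, [0.4561, 0.0414, 0.118])]
wrist lid_press [([190.9, 317.3], 0.79, [0.4669, 0.075, 0.118])]
wrist latch [([227.5, 317.5], 0.98, [0.4598, 0.0411, 0.118])]
scene lid_edge [([168.4, 338.1], 0.95, [0.4622, 0.0397, 0.118])]
scene lid_press [([165.2, 351.8], 0.9, [0.471, 0.0882, 0.118])]
scene latch [([176.6, 336.9], 0.92, [0.4972, 0.0104, 0.118])]
0.02 [0.4601 0.0398 0.1093] [0.4674 0.0741 0.1086] scene [170.3 337.6] [168.4 347.5] wrist [225.9 318.1]
0.07 [0.4605 0.0415 0.1199] [0.4678 0.0756 0.1175] scene [167.5 338.3] [166.  348.1] wrist [227.8 318.1]
0.12 [0.4609 0.0436 0.1304] [0.4682 0.0776 0.1263] scene [164.6 339. ] [163.6 348.8] wrist [229.2 318.1]
0.3 [0.4635 0.0556 0.1672] [0.4705 0.0883 0.1568] scene [154.3 343. ] [155.1 352.5] wrist [229.5 318.2]
0.5 [0.4679 0.0762 0.2047] [0.4743 0.1062 0.1879] scene [142.9 349.8] [145.7 358.3] wrist [217.5 318.4]
```

The lid now rests at about 0.06 rad, unlatched. I'm descending to just above the press point.

Request:
drive_tool:
  plan:
    - {"rx": 0, "ry": 0, "rz": 0, "dx": 0, "dy": 0, "dz": -0.05, "jaw": 1}
    - {"rx": 0, "ry": 0, "rz": 0, "dx": 0, "dy": 0, "dz": -0.1, "jaw": 1}
    - {"rx": 0, "ry": 0, "rz": 0, "dx": 0, "dy": 0, "dz": -0.125, "jaw": 1}
    - {"rx": 0, "ry": 0, "rz": 0, "dx": 0, "dy": 0, "dz": -0.135, "jaw": 1}
    - {"rx": 0, "ry": 0, "rz": 0, "dx": 0, "dy": 0, "dz": -0.135, "jaw": 1}
    - {"rx": 0, "ry": 0, "rz": 0, "dx": 0, "dy": 0, "dz": -0.135, "jaw": 1}

```text
time: 17.92
tcp_pos: [0.4687, 0.0753, 0.1254]
orientation: [0.777, 0.629, 0.001, 0.001]
contact_force: [-0.3, -0.7, 0.5]
finger_gap: 0.0005
gripper_force: 0.0
```

Request:
drive_tool:
  plan:
    - {"rx": 0, "ry": 0, "rz": 0, "dx": 0, "dy": 0, "dz": -0.001, "jaw": 1}
    - {"rx": 0, "ry": 0, "rz": 0, "dx": 0, "dy": 0, "dz": -0.002, "jaw": 1}
    - {"rx": 0, "ry": 0, "rz": 0, "dx": 0, "dy": 0, "dz": -0.003, "jaw": 1}
    - {"rx": 0, "ry": 0, "rz": 0, "dx": 0, "dy": 0, "dz": -0.004, "jaw": 1}

```text
time: 18.42
tcp_pos: [0.4679, 0.0752, 0.1196]
orientation: [0.777, 0.629, -0.0, -0.0]
contact_force: [-0.2, 1.0, -0.6]
finger_gap: 0.0006
gripper_force: 0.0
```

Request:
drive_tool:
  plan:
    - {"rx": 0, "ry": 0, "rz": 0, "dx": 0, "dy": 0, "dz": -0.0005, "jaw": 1}
    - {"rx": 0, "ry": 0, "rz": 0, "dx": 0, "dy": 0, "dz": -0.001, "jaw": 1}
    - {"rx": 0, "ry": 0, "rz": 0, "dx": 0, "dy": 0, "dz": -0.0015, "jaw": 1}

```text
time: 18.8
tcp_pos: [0.4679, 0.0752, 0.1181]
orientation: [0.777, 0.629, -0.0, -0.0]
contact_force: [0.6, -0.2, 0.4]
finger_gap: 0.0006
gripper_force: 0.0
```

Request:
drive_tool:
  plan:
    - {"rx": 0, "ry": 0, "rz": 0, "dx": 0, "dy": 0, "dz": -0.0005, "jaw": 1}
    - {"rx": 0, "ry": 0, "rz": 0, "dx": 0, "dy": 0, "dz": -0.001, "jaw": 1}

```text
time: 19.05
tcp_pos: [0.4679, 0.0752, 0.1172]
orientation: [0.777, 0.629, 0.0, 0.0]
contact_force: [-0.4, 0.0, 1.6]
finger_gap: 0.0005
gripper_force: 0.9
```

Request:
drive_tool:
  plan:
    - {"rx": 0, "ry": 0, "rz": 0, "dx": 0, "dy": 0, "dz": -0.0005, "jaw": 1}
    - {"rx": 0, "ry": 0, "rz": 0, "dx": 0, "dy": 0, "dz": -0.001, "jaw": 1}

```text
time: 19.3
tcp_pos: [0.468, 0.0751, 0.1166]
orientation: [0.777, 0.629, 0.0, 0.0]
contact_force: [-2.0, -0.9, 3.5]
finger_gap: 0.0002
gripper_force: 1.7
```

Contact came at z≈0.1175. I'm pressing in 0.5 mm steps and watching the force.

Request:
drive_tool:
  plan:
    - {"rx": 0, "ry": 0, "rz": 0, "dx": 0, "dy": 0, "dz": -0.0005, "jaw": 1}
    - {"rx": 0, "ry": 0, "rz": 0, "dx": 0, "dy": 0, "dz": -0.0005, "jaw": 1}

```text
time: 19.55
tcp_pos: [0.4679, 0.075, 0.1159]
orientation: [0.777, 0.629, -0.0, 0.0]
contact_force: [-2.1, -1.4, 4.7]
finger_gap: 0.0007
gripper_force: 2.1
```

Request:
drive_tool:
  plan:
    - {"rx": 0, "ry": 0, "rz": 0, "dx": 0, "dy": 0, "dz": -0.0005, "jaw": 1}
    - {"rx": 0, "ry": 0, "rz": 0, "dx": 0, "dy": 0, "dz": -0.0005, "jaw": 1}

```text
time: 19.8
tcp_pos: [0.4679, 0.0749, 0.1154]
orientation: [0.777, 0.629, -0.0, 0.0]
contact_force: [-2.9, -2.2, 4.0]
finger_gap: 0.0002
gripper_force: 2.4
```

Request:
drive_tool:
  plan:
    - {"rx": 0, "ry": 0, "rz": 0, "dx": 0, "dy": 0, "dz": -0.0005, "jaw": 1}
    - {"rx": 0, "ry": 0, "rz": 0, "dx": 0, "dy": 0, "dz": -0.0005, "jaw": 1}

```text
time: 20.05
tcp_pos: [0.4679, 0.0749, 0.115]
orientation: [0.777, 0.629, -0.0, 0.0]
contact_force: [-2.8, -2.1, 5.9]
finger_gap: 0.0006
gripper_force: 2.7
```

Request:
drive_tool:
  plan:
    - {"rx": 0, "ry": 0, "rz": 0, "dx": 0, "dy": 0, "dz": -0.0005, "jaw": 1}
    - {"rx": 0, "ry": 0, "rz": 0, "dx": 0, "dy": 0, "dz": -0.001, "jaw": 1}

```text
time: 20.3
tcp_pos: [0.4679, 0.0748, 0.1143]
orientation: [0.777, 0.629, -0.0, 0.0]
contact_force: [-3.0, -2.5, 7.9]
finger_gap: 0.0008
gripper_force: 3.6
```

Request:
drive_tool:
  plan:
    - {"rx": 0, "ry": 0, "rz": 0, "dx": 0, "dy": 0, "dz": -0.0005, "jaw": 1}
    - {"rx": 0, "ry": 0, "rz": 0, "dx": 0, "dy": 0, "dz": -0.0005, "jaw": 1}

```text
time: 20.55
tcp_pos: [0.4679, 0.0747, 0.1136]
orientation: [0.777, 0.629, -0.0, 0.0]
contact_force: [-3.2, -2.6, 5.1]
finger_gap: 0.0003
gripper_force: 3.0
```

Request:
drive_tool:
  plan:
    - {"rx": 0, "ry": 0, "rz": 0, "dx": 0, "dy": 0, "dz": -0.0005, "jaw": 1}
    - {"rx": 0, "ry": 0, "rz": 0, "dx": 0, "dy": 0, "dz": -0.0005, "jaw": 1}

```text
time: 20.8
tcp_pos: [0.4679, 0.0746, 0.1131]
orientation: [0.777, 0.629, -0.0, 0.0]
contact_force: [-2.7, -2.6, 5.8]
finger_gap: 0.0007
gripper_force: 3.2
```

Request:
drive_tool:
  plan:
    - {"rx": 0, "ry": 0, "rz": 0, "dx": 0, "dy": 0, "dz": -0.0005, "jaw": 1}
    - {"rx": 0, "ry": 0, "rz": 0, "dx": 0, "dy": 0, "dz": -0.0005, "jaw": 1}

```text
time: 21.05
tcp_pos: [0.4679, 0.0746, 0.1127]
orientation: [0.777, 0.629, -0.0, 0.001]
contact_force: [-2.3, -2.3, 5.3]
finger_gap: 0.0008
gripper_force: 3.2
```

Request:
drive_tool:
  plan:
    - {"rx": 0, "ry": 0, "rz": 0, "dx": 0, "dy": 0, "dz": -0.0005, "jaw": 1}
    - {"rx": 0, "ry": 0, "rz": 0, "dx": 0, "dy": 0, "dz": -0.0005, "jaw": 1}

```text
time: 21.3
tcp_pos: [0.4679, 0.0745, 0.1122]
orientation: [0.777, 0.629, -0.0, 0.001]
contact_force: [-3.6, -4.1, 7.1]
finger_gap: 0.0006
gripper_force: 3.3
```

Request:
drive_tool:
  plan:
    - {"rx": 0, "ry": 0, "rz": 0, "dx": 0, "dy": 0, "dz": -0.0005, "jaw": 1}
    - {"rx": 0, "ry": 0, "rz": 0, "dx": 0, "dy": 0, "dz": -0.0005, "jaw": 1}

```text
time: 21.55
tcp_pos: [0.4679, 0.0745, 0.1117]
orientation: [0.777, 0.629, -0.0, 0.001]
contact_force: [-3.6, -2.5, 6.1]
finger_gap: 0.0006
gripper_force: 3.3
```

Request:
drive_tool:
  plan:
    - {"rx": 0, "ry": 0, "rz": 0, "dx": 0, "dy": 0, "dz": -0.0005, "jaw": 1}
    - {"rx": 0, "ry": 0, "rz": 0, "dx": 0, "dy": 0, "dz": -0.0005, "jaw": 1}

```text
time: 21.8
tcp_pos: [0.468, 0.0745, 0.1112]
orientation: [0.778, 0.629, -0.0, 0.001]
contact_force: [-2.3, -3.2, 6.0]
finger_gap: 0.0007
gripper_force: 3.0
```

Request:
drive_tool:
  plan:
    - {"rx": 0, "ry": 0, "rz": 0, "dx": 0, "dy": 0, "dz": -0.0005, "jaw": 1}
    - {"rx": 0, "ry": 0, "rz": 0, "dx": 0, "dy": 0, "dz": -0.0005, "jaw": 1}

```text
time: 22.05
tcp_pos: [0.468, 0.0745, 0.1108]
orientation: [0.777, 0.629, -0.0, 0.001]
contact_force: [-2.9, -3.1, 7.1]
finger_gap: 0.0007
gripper_force: 3.4
```

Request:
drive_tool:
  plan:
    - {"rx": 0, "ry": 0, "rz": 0, "dx": 0, "dy": 0, "dz": -0.0005, "jaw": 1}
    - {"rx": 0, "ry": 0, "rz": 0, "dx": 0, "dy": 0, "dz": -0.0005, "jaw": 1}

```text
time: 22.3
tcp_pos: [0.4681, 0.0745, 0.1106]
orientation: [0.777, 0.629, -0.0, 0.001]
contact_force: [-3.0, -3.8, 8.6]
finger_gap: 0.0002
gripper_force: 4.1
```

Request:
drive_tool:
  plan:
    - {"rx": 0, "ry": 0, "rz": 0, "dx": 0, "dy": 0, "dz": -0.0005, "jaw": 1}
    - {"rx": 0, "ry": 0, "rz": 0, "dx": 0, "dy": 0, "dz": -0.0005, "jaw": 1}

```text
time: 22.55
tcp_pos: [0.468, 0.0745, 0.1103]
orientation: [0.778, 0.629, -0.0, 0.001]
contact_force: [-4.4, -3.4, 8.6]
finger_gap: 0.0006
gripper_force: 4.5
```

Request:
drive_tool:
  plan:
    - {"rx": 0, "ry": 0, "rz": 0, "dx": 0, "dy": 0, "dz": -0.0005, "jaw": 1}
    - {"rx": 0, "ry": 0, "rz": 0, "dx": 0, "dy": 0, "dz": -0.0005, "jaw": 1}

```text
time: 22.8
tcp_pos: [0.468, 0.0745, 0.1101]
orientation: [0.778, 0.629, -0.0, 0.001]
contact_force: [-4.2, -3.6, 10.8]
finger_gap: 0.0006
gripper_force: 5.2
```

Request:
drive_tool:
  plan:
    - {"rx": 0, "ry": 0, "rz": 0, "dx": 0, "dy": 0, "dz": -0.0005, "jaw": 1}
    - {"rx": 0, "ry": 0, "rz": 0, "dx": 0, "dy": 0, "dz": -0.0005, "jaw": 1}

```text
time: 23.05
tcp_pos: [0.468, 0.0744, 0.11]
orientation: [0.778, 0.629, 0.0, 0.001]
contact_force: [-4.9, -4.5, 12.9]
finger_gap: 0.0008
gripper_force: 6.2
```

Request:
drive_tool:
  plan:
    - {"rx": 0, "ry": 0, "rz": 0, "dx": 0, "dy": 0, "dz": -0.0005, "jaw": 1}
    - {"rx": 0, "ry": 0, "rz": 0, "dx": 0, "dy": 0, "dz": -0.0005, "jaw": 1}

```text
time: 23.3
tcp_pos: [0.468, 0.0744, 0.11]
orientation: [0.778, 0.629, 0.0, 0.001]
contact_force: [-6.6, -3.4, 14.8]
finger_gap: 0.0011
gripper_force: 7.2
```

The height has stopped at 0.110 while the force climbs, so this is the solid stop and the latch should have caught. I'll let go and check.

Request:
drive_tool:
  plan:
    - {"rx": 0, "ry": 0, "rz": 0, "dx": 0, "dy": 0, "dz": 0.002, "jaw": 1}
    - {"rx": 0, "ry": 0, "rz": 0, "dx": 0, "dy": 0, "dz": 0.004, "jaw": 1}
    - {"rx": 0, "ry": 0, "rz": 0, "dx": 0, "dy": 0, "dz": 0.006, "jaw": 1}

```text
time: 23.68
tcp_pos: [0.4678, 0.0755, 0.113]
orientation: [0.777, 0.629, -0.0, -0.0]
contact_force: [-0.7, 0.1, -0.5]
finger_gap: 0.0007
gripper_force: 0.0
```

Request:
drive_tool:
  plan:
    - {"rx": 0, "ry": 0, "rz": 0, "dx": 0, "dy": 0, "dz": 0.03, "jaw": 1}
    - {"rx": 0, "ry": 0, "rz": 0, "dx": 0, "dy": 0, "dz": 0.08, "jaw": 1}
    - {"rx": 0, "ry": 0, "rz": 0, "dx": 0, "dy": 0, "dz": 0.13, "jaw": 1}
    - {"rx": 0, "ry": 0, "rz": 0, "dx": 0, "dy": 0, "dz": 0.145, "jaw": 1}
    - {"rx": 0, "ry": 0, "rz": 0, "dx": 0, "dy": 0, "dz": 0.145, "jaw": 1}
    - {"rx": 0, "ry": 0, "rz": 0, "dx": 0, "dy": 0, "dz": 0.145, "jaw": 1}
    - {"rx": 0, "ry": 0, "rz": 0, "dx": 0, "dy": 0, "dz": 0.145, "jaw": 1}

```text
time: 24.55
tcp_pos: [0.4674, 0.0752, 0.2565]
orientation: [0.777, 0.629, -0.001, -0.001]
contact_force: [0.1, -0.3, 0.0]
finger_gap: 0.0005
gripper_force: 0.0
```

```bash
python3 lid.py l2.png; python3 - <<'E'
import cv2,numpy as np
a=cv2.imread("pics/sc_l1.png")[130:230,300:440].astype(np.float32).mean(2);b=cv2.imread("pics/sc_l2.png")[130:230,300:440].astype(np.float32).mean(2)
# vertical shift of the lid's near edge region vs box
for n,(r0,r1,c0,c1) in{"lid edge":(30,60,22,60),"box":(70,95,40,110)}.items():
    print(n,cv2.phaseCorrelate(a[r0:r1,c0:c1].copy(),b[r0:r1,c0:c1].copy()))
A=cv2.imread("pics/sc_l1.png")[130:230,300:440];B=cv2.imread("pics/sc_l2.png")[130:230,300:440]
cv2.imwrite("pics/cmp.png",cv2.resize(np.vstack([A,B]),None,fx=3,fy=3,interpolation=cv2.INTER_CUBIC))
E
```

```text
24.6 [0.4675 0.0752 0.2569] [ 0.24  0.38 -0.58]
wrist lid_edge [([226.6, 315.5], 0.75, [0.4578, 0.0426, 0.118])]
wrist lid_press [([188.8, 318.2], 0.72, [0.4678, 0.0769, 0.118])]
wrist latch [([228.5, 318.6], 0.82, [0.4604, 0.0401, 0.118])]
scene lid_edge [([171.3, 338.2], 0.63, [0.4757, 0.0306, 0.118])]
scene lid_press [([165.3, 353.5], 0.8, [0.4745, 0.0925, 0.118])]
scene latch [([172.2, 335.2], 0.9, [0.4747, 0.0196, 0.118])]
0.02 [0.4601 0.0398 0.1093] [0.4674 0.0741 0.1086] scene [170.3 337.6] [168.4 347.5] wrist [226.1 318.9]
0.07 [0.4605 0.0415 0.1199] [0.4678 0.0756 0.1175] scene [167.5 338.3] [166.  348.1] wrist [228. 319.]
0.12 [0.4609 0.0436 0.1304] [0.4682 0.0776 0.1263] scene [164.6 339. ] [163.6 348.8] wrist [229.5 319. ]
0.3 [0.4635 0.0556 0.1672] [0.4705 0.0883 0.1568] scene [154.3 343. ] [155.1 352.5] wrist [229.8 319.1]
0.5 [0.4679 0.0762 0.2047] [0.4743 0.1062 0.1879] scene [142.9 349.8] [145.7 358.3] wrist [217.9 319.3]
lid edge ((-0.29242043049175237, 0.6081342874260809), 0.918154875834783)
box ((0.09449899303453435, 0.5353007707547022), 1.0035477622350057)
```

At z = 0.113 there was no contact force, where an uncaught lid would have pushed back with about 5 N. I'll do a short touch check now that the lid has had time to settle.

Request:
drive_tool:
  plan:
    - {"rx": 0, "ry": 0, "rz": 0, "dx": 0, "dy": 0, "dz": -0.05, "jaw": 1}
    - {"rx": 0, "ry": 0, "rz": 0, "dx": 0, "dy": 0, "dz": -0.1, "jaw": 1}
    - {"rx": 0, "ry": 0, "rz": 0, "dx": 0, "dy": 0, "dz": -0.13, "jaw": 1}
    - {"rx": 0, "ry": 0, "rz": 0, "dx": 0, "dy": 0, "dz": -0.14, "jaw": 1}
    - {"rx": 0, "ry": 0, "rz": 0, "dx": 0, "dy": 0, "dz": -0.1425, "jaw": 1}
    - {"rx": 0, "ry": 0, "rz": 0, "dx": 0, "dy": 0, "dz": -0.1425, "jaw": 1}
    - {"rx": 0, "ry": 0, "rz": 0, "dx": 0, "dy": 0, "dz": -0.1425, "jaw": 1}

```text
time: 25.82
tcp_pos: [0.4686, 0.0753, 0.1176]
orientation: [0.777, 0.629, 0.001, 0.001]
contact_force: [0.0, 0.4, 0.6]
finger_gap: 0.0003
gripper_force: 0.0
```

Request:
drive_tool:
  plan:
    - {"rx": 0, "ry": 0, "rz": 0, "dx": 0, "dy": 0, "dz": 0.05, "jaw": 1}
    - {"rx": 0, "ry": 0, "rz": 0, "dx": 0, "dy": 0, "dz": 0.1, "jaw": 1}
    - {"rx": 0, "ry": 0, "rz": 0, "dx": 0, "dy": 0, "dz": 0.14, "jaw": 1}
    - {"rx": 0, "ry": 0, "rz": 0, "dx": 0, "dy": 0, "dz": 0.14, "jaw": 1}
    - {"rx": 0, "ry": 0, "rz": 0, "dx": 0, "dy": 0, "dz": 0.14, "jaw": 1}
    - {"rx": 0, "ry": 0, "rz": 0, "dx": 0, "dy": 0, "dz": 0.14, "jaw": 1}

```text
time: 26.58
tcp_pos: [0.4675, 0.0752, 0.2545]
orientation: [0.777, 0.629, -0.001, -0.001]
contact_force: [-0.5, -0.9, -0.8]
finger_gap: 0.0004
gripper_force: 0.0
```

It stopped at 0.1176, which isn't low enough to tell. I'll repeat down to 0.1135.

Request:
drive_tool:
  plan:
    - {"rx": 0, "ry": 0, "rz": 0, "dx": 0, "dy": 0, "dz": -0.05, "jaw": 1}
    - {"rx": 0, "ry": 0, "rz": 0, "dx": 0, "dy": 0, "dz": -0.1, "jaw": 1}
    - {"rx": 0, "ry": 0, "rz": 0, "dx": 0, "dy": 0, "dz": -0.13, "jaw": 1}
    - {"rx": 0, "ry": 0, "rz": 0, "dx": 0, "dy": 0, "dz": -0.138, "jaw": 1}
    - {"rx": 0, "ry": 0, "rz": 0, "dx": 0, "dy": 0, "dz": -0.141, "jaw": 1}
    - {"rx": 0, "ry": 0, "rz": 0, "dx": 0, "dy": 0, "dz": -0.143, "jaw": 1}
    - {"rx": 0, "ry": 0, "rz": 0, "dx": 0, "dy": 0, "dz": -0.144, "jaw": 1}
    - {"rx": 0, "ry": 0, "rz": 0, "dx": 0, "dy": 0, "dz": -0.144, "jaw": 1}
    - {"rx": 0, "ry": 0, "rz": 0, "dx": 0, "dy": 0, "dz": -0.144, "jaw": 1}
    - {"rx": 0, "ry": 0, "rz": 0, "dx": 0, "dy": 0, "dz": -0.144, "jaw": 1}

```text
time: 27.82
tcp_pos: [0.468, 0.0752, 0.1123]
orientation: [0.777, 0.629, 0.0, 0.0]
contact_force: [0.5, 0.3, 0.8]
finger_gap: 0.0006
gripper_force: 0.0
```

At 0.1123 there is no contact, so the lid is held below that height by the latch. I'm retreating and handing in.

Request:
drive_tool:
  plan:
    - {"rx": 0, "ry": 0, "rz": 0, "dx": 0, "dy": 0, "dz": 0.05, "jaw": 1}
    - {"rx": 0, "ry": 0, "rz": 0, "dx": 0, "dy": 0, "dz": 0.1, "jaw": 1}
    - {"rx": 0, "ry": 0, "rz": 0, "dx": 0, "dy": 0, "dz": 0.14, "jaw": 1}
    - {"rx": 0, "ry": 0, "rz": 0, "dx": 0, "dy": 0, "dz": 0.14, "jaw": 1}
    - {"rx": 0, "ry": 0, "rz": 0, "dx": 0, "dy": 0, "dz": 0.14, "jaw": 1}

```text
time: 28.45
tcp_pos: [0.4678, 0.0752, 0.2512]
orientation: [0.777, 0.629, -0.0, -0.0]
contact_force: [0.1, 1.1, -0.3]
finger_gap: 0.0003
gripper_force: 0.0
```

```bash
python3 -c "
from plant import r
print(r.hand_in())"
```

```text
the job is handed in; nothing more can be done
None
```

The job is handed in at about 28 s, with no verdict returned: the black phone was set screen up in the nest (centre measured within about 2 mm), and the lid is shut and held by the latch, confirmed by touch, with a peak push of about 15 N.

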